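Show a copier feed roller to the webcam

ROBOT

A 7-joint arm with a two-finger parallel gripper is mounted at the origin on the work surface. World frame = base frame: x ahead of the robot, y to its left, z up, the work surface at z = 0. Lengths are in mm, angles in rad, forces in N, time in s.
With the tool pointing down it reaches from about 425 to 950 mm from the base axis. Payload 4.7 kg.
Tool frame: the origin (TCP) lies midway between the tips of the shut fingers; the grasp point (between the pads) lies 19 mm behind it; z points along the fingers, y is the direction in which the jaws open and shut (so a half turn about z gives the same grasp; the last joint's range is limited). The gripper opens to 87 mm and grips with 3 to 60 N. Pads are 19 mm wide; open, the fingers measure 117 mm over their backs; the gripper's body (75 mm by 190 mm) begins 51 mm behind the grasp point.
Start: joints at [-1.241, 0.469, -0.049, 1.532, 0.024, 1.141, -0.082], TCP at [236.987, 632.051, 197.073] pointing down, gripper open.
Joint ranges: [-2.59, 2.59], [-0.33, 1.99], [-1.39, 1.29], [0.1, 2.45], [-1.04, 4.18], [0.21, 1.99], [-2.66, 2.66]. Speed limits (rad/s): [2.57, 2.57, 3.14, 3.14, 3.14, 3.14, 3.14].

INTERFACE

Orientations are given as a rotation vector (axis times angle).
In Python, from workcell import sense, camera, env gives the robot as it stands. The module is installed in compiled form; this text tells all that it offers.
- The arm moves only by the tool send_rows, never from a script. Its argument "commands" is text: rows parted by semicolons, each of 5 numbers parted by spaces: the closure in counts, from 0 (fully open) to 255 (shut), then the shift along the tool's x, y, z in m, then the turn about the tool's z in rad. A call has 1 to 8 rows; each row is the pose to reach, as a shift and turn from the pose commanded when the call began, along the tool's axes at that moment; what a row does not reach only later rows make up. A row lasts 1/8 s, in which the tool goes at most 62.5 mm and 10.7 degrees, less where a joint would pass 70% of its speed; a pose out of reach is approached as far as the arm can. A call with a gripper value outside its range is refused whole. The fingers move at their own pace and stop on an object; the grip force is fixed at half the most. Time passes only in rows, so rows that repeat a pose let the fingers close. It gives the time, the measured TCP pose, the force and the opening at its end, in the units of the state.
- sense(): the state, without advancing time (a new reading comes with each control period).
- camera(name): name is "scene" or "top" or "wrist"; returns a dict with "img" (480x640x3 uint8, red, green, blue), "fx", "fy", "cx", "cy" (pixels), "pose" (4x4, takes a point from camera to world coordinates). Camera axes: x right, y down, z forward; pixel columns grow to the right and rows downward; lengths in mm; the calibration is good to about 2 mm. A picture is of the moment at which its call begins. There is no depth.
- env.sign_off(): hands the job in, once; it reports no verdict.
The state is a dict: "t": time; "qpos": joint angles; "qd": joint speeds; "effort": joint torques, N m; "position": TCP position; "orientation": TCP orientation; "ft_force": force on the tool from outside, world axes, zero at the start; "ft_torque": the same for the moment, N m; "gripper_width": finger opening in mm.
Only numpy, scipy, OpenCV 4.12 (cv2) and the standard library are available. Lean on these libraries where they do the work, as an engineer would, in place of code of your own. Each camera call takes 0.05 s, during which the arm holds its last target.

TASK

The copier's paper cassette is on the desk and the remote technician wants to see its used feed roller. Press the cassette's raised steel paper plate down until it lies flat on the cassette floor, then lift the roller out of its saddles by its two end caps, keeping the fingers off the black rubber, and hold it up to the webcam: centred on the lens at lens height, about 12 cm in front of it, with the roller's axis level and straight across the view. Finish while still holding it there motionless in the air - do not put it down - and leave the spare roller and the other things on the desk where they are.

Things in the scene. Friction and masses are not known exactly. Their poses are not given: they have to be found in the camera images.
- roller_center (a point): Centre of the used feed roller to be shown, half-way along and on its axis, which is this point's y. 52 mm long over its two flat white end caps (each 6 mm thick, 21 mm diameter; the +y one is a gear, 25 mm over its teeth). Black rubber tyre in the middle, 28 mm diameter, 24 mm wide; between tyre and caps white necks, 8 mm long, 12 mm diameter. About 50 g.
- roller: The same roller; origin at its centre, same axes. At the start it lies level in the cassette, 36 mm above the desk. Each neck rests in a 3 mm thick U-shaped saddle, open upward, cheeks to 40 mm above the desk, with 2.5 mm axial and 1.5 mm sideways play; it lifts straight up. Beside each cap the space is clear for over 50 mm along the axis, apart from the paper plate's tongue beneath.
- roller_tyre: The black rubber tyre of that roller (not to be touched by the fingers); origin at its centre, same axes as the roller.
- paper_plate (a joint): Angle of the steel paper plate in the cassette, rad: 0 = flat on the cassette floor (fully down, its stop), 0.09 to 0.14 at the start (front edge 20 to 35 mm up; its tongues then stand beside the roller's caps). Stiff hinge: it stays wherever it is left; about 6 N on its front part pushes it down.
- plate_front (a point): Point on top of the paper plate, on its middle line, 200 mm from its hinge, 38 mm from its front edge: a good place to press. When flat it is 7 mm above the desk, 77 mm from the roller's axis. x towards the hinge, y across, z up. Plate 238 x 196 x 3 mm, hinged at the end far from the roller; two tongues, 40 mm wide, reach 59 mm past the front edge on either side of the roller.
- cassette: Grey open paper cassette of the copier, 365 x 250 x 58 mm with 4 mm walls, fixed on the desk; origin under its centre, x along it away from the roller end, y across, z up. Roller axis at x = -142 mm, plate hinge at x = 135 mm. End wall by the roller 52 mm high, 36 mm from the roller's axis. Paper guides stand at y = +-108 mm near the middle, 50 mm high.
- webcam_lens (a point): Front of the webcam's lens. The camera looks level along this point's -x (towards the robot's side), y is across its view, z up. Black head 92 mm wide, 30 mm high, 30 mm deep, on a fixed table stand with a 110 mm round foot; lens 175 to 225 mm above the desk.
- webcam: The webcam with its stand; origin under the middle of the foot, x opposite to the view.
- spare_center (a point): Centre of the new spare roller, the same shape as the used one, standing on end in a small open cardboard carton (100 x 80 x 35 mm) on the desk. Leave it.
- cover: Grey snap cover of the roller seat lying on the desk, 52 x 92 x 8 mm; origin under its centre. Leave it.
- screwdriver: Black-handled screwdriver lying on the desk, 190 mm long along its x, tip at +x; origin near its middle. Leave it.
- phone: Black phone lying on the desk, 148 x 72 x 8 mm; origin under its centre. Leave it.
- mug: White mug, 80 mm diameter, 92 mm high, handle at +y; origin under its centre. Leave it.
- bottle: White drinking bottle, 70 mm diameter, 194 mm high; origin under its centre. Leave it.
- stapler: Black stapler, 130 x 34 x 52 mm; origin under its centre. Leave it.
- fan: Small black desk fan, 128 mm wide, 145 mm high; origin under its foot. Leave it.
Mind the look-alikes: they are no part of the job. What is shaped like the webcam but purple is not meant.

How it is judged (in metres and radians):
On the way, in this order (a step that is already met when the one before it is completed fails the run):
1. the paper plate is pressed down flat while the roller is still in its saddles (value of joint paper_plate below 0.015 rad and height (world z) of roller_center below 0.045 m), for 0.2 s.
2. the roller is lifted clear of the cassette in the fingers (height (world z) of roller_center above 0.1 m and contact force between roller and the fingers above 1 N), for 0.2 s.
At the end, for the whole second after the job is handed in: Used roller held still in the fingers, touching nothing else: centre 80-160 mm before the lens, within 20 mm of its line of view sideways and in height, axis within 10 degrees of level and of straight across; plate flat (under 0.015 rad); the other eight loose things within 30 mm of their starts (value of joint paper_plate below 0.015 rad and contact force between roller and the fingers above 1 N and x of roller_center in the frame of webcam_lens between -0.16 and -0.08 m and y of roller_center in the frame of webcam_lens between -0.02 and 0.02 m and z of roller_center in the frame of webcam_lens between -0.02 and 0.02 m and angle between the y axis of roller_center and the y axis of webcam_lens, either way round below 0.18 rad and linear speed of roller below 0.02 m/s and angular speed of roller below 0.2 rad/s and contact force between roller and cassette below 0.05 N and contact force between roller and webcam below 0.05 N and not (distance of spare_center from where it was at the start of the episode above 0.03 m) and not (distance of cover from where it was at the start of the episode above 0.03 m) and not (distance of screwdriver from where it was at the start of the episode above 0.03 m) and not (distance of phone from where it was at the start of the episode above 0.03 m) and not (distance of mug from where it was at the start of the episode above 0.03 m) and not (distance of bottle from where it was at the start of the episode above 0.03 m) and not (distance of stapler from where it was at the start of the episode above 0.03 m) and not (distance of fan from where it was at the start of the episode above 0.03 m)); the arm keeps its last pose, push and grip.
It fails at once if the fingers touch the rubber tyre (contact force between the fingers and roller_tyre above 0.5 N).
It fails at once if something else on the desk is shifted by more than 30 mm (distance of any of spare_center, cover, screwdriver, phone, mug, bottle, stapler, fan from where it was at the start of the episode above 0.03 m).
It also fails if it takes over 59 s, if anything falls off the work surface, if the arm or the gripper's body presses on something with over 40 N, if the wrist force passes 120 N, or if a joint passes its speed limit or range.

## Working session

There is one attempt and no reset: what is moved stays moved. The work goes in short steps, Python scripts to look and compute and a tool call to move; the robot and the scene stay as the last step left them, time stands still between calls to the robot, and variables do not carry over. Pictures are saved under pics/ and viewed, and the job is handed in when it is done.

Besides the shell and the picture viewer there is one more tool, called after "Call:" in YAML: its name, and indented under it one key for each argument. send_rows: Moves the arm, as the interface text tells. Its arguments: {"type":"object","properties":{"commands":{"type":"string"}},"required":["commands"]}

```bash
mkdir -p pics; cat > h.py <<'E'
import numpy as np,cv2
from workcell import sense,camera,env
from scipy.spatial.transform import Rotation as R
def snap(n,f):
    c=camera(n); cv2.imwrite('pics/'+f,c['img'][:,:,::-1]); np.savez('pics/'+f+'.npz',**c); return c
def load(f): return np.load('pics/'+f+'.npz')
def ray(c,u,v,z):
    P=c['pose']; d=P[:3,:3]@np.array([(u-c['cx'])/c['fx'],(v-c['cy'])/c['fy'],1]); o=P[:3,3]
    return o+d*(z-o[2])/d[2]
def proj(c,p):
    P=c['pose']; q=P[:3,:3].T@(np.array(p)-P[:3,3]); return q[0]/q[2]*c['fx']+c['cx'],q[1]/q[2]*c['fy']+c['cy']
def crop(f,o,u,v,w,h,s):
    im=cv2.imread('pics/'+f)[v:v+h,u:u+w]; cv2.imwrite('pics/'+o,cv2.resize(im,None,fx=s,fy=s,interpolation=cv2.INTER_CUBIC))
E
python3 - <<'E'
from h import *
s=sense(); print(s)
for n in ['scene','top','wrist']:
    c=snap(n,n+'0.png'); print(n,c['fx'],c['cx'],c['cy'],c['pose'].round(2).tolist())
E
```

```text
{'t': 0.0, 'qpos': array([-1.24090679,  0.46947621, -0.04858525,  1.53368841,  0.02411704,
        1.14099519, -0.08230453]), 'qd': array([ 0.00057268,  0.00020581, -0.00113454,  0.00013453,  0.00027276,
       -0.00041492, -0.00141366]), 'effort': array([-8.76363774e-04, -5.07972944e+01, -8.11474468e-02, -2.36163336e+01,
       -6.13613985e-02,  3.77553888e-02,  1.76094904e-04]), 'position': array([236.7951603 , 631.40921322, 195.97835988]), 'orientation': array([-5.60480823e-01, -3.09092349e+00,  3.08397267e-03]), 'ft_force': array([0.11111131, 1.03856695, 0.04275549]), 'ft_torque': array([-0.01784931, -0.03509479,  0.01718196]), 'gripper_width': 87.03264906948785}
scene 439.05904641428464 313.6190168327968 237.6889724311012 [[-0.71, 0.46, -0.53, 1266.51], [0.71, 0.46, -0.54, 744.14], [-0.01, -0.76, -0.65, 1030.18], [0.0, 0.0, 0.0, 1.0]]
top 487.6246698625912 318.16491295113514 235.82621913573834 [[0.02, -0.99, 0.1, 383.0], [-1.0, -0.02, 0.01, -41.23], [-0.01, -0.1, -1.0, 1327.73], [0.0, 0.0, 0.0, 1.0]]
wrist 367.4747071538802 323.22813446497634 239.5097580178694 [[0.35, 0.9, 0.26, 167.34], [0.94, -0.34, -0.1, 658.45], [-0.0, 0.28, -0.96, 383.47], [0.0, 0.0, 0.0, 1.0]]
```

View pics/scene0.png

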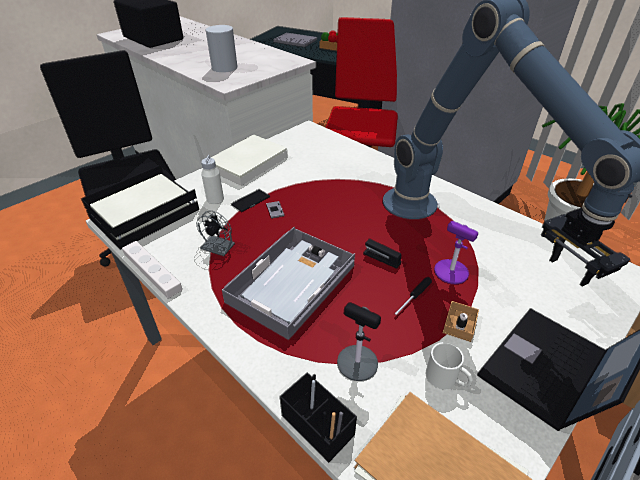

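View pics/top0.png

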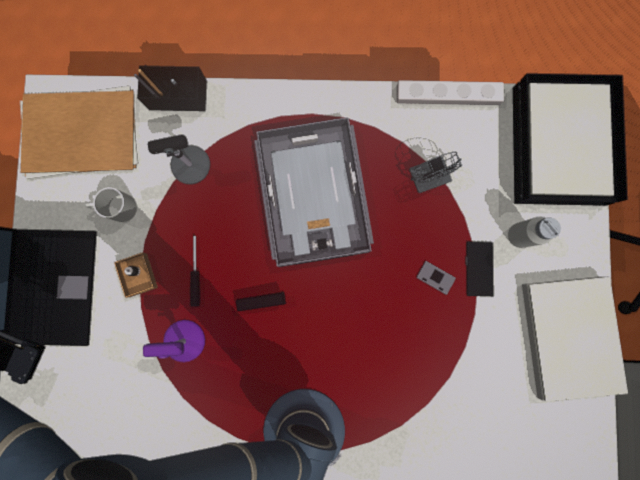

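View pics/wrist0.png

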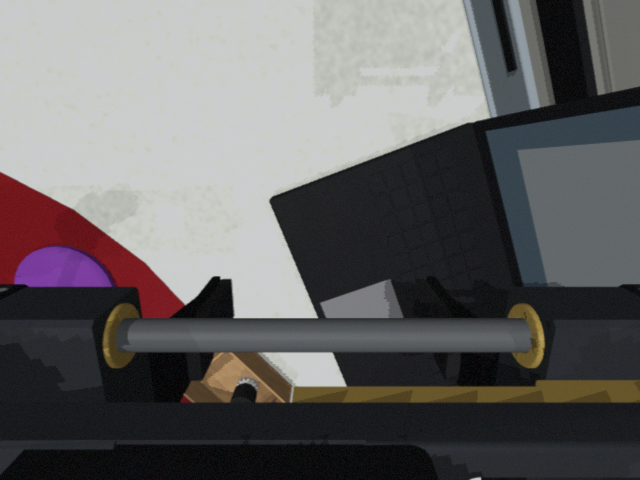

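```bash
python3 - <<'E'
from h import *
crop('top0.png','c1.png',240,100,150,180,4.2/1.3)
crop('top0.png','c2.png',130,115,100,80,7)
crop('scene0.png','c3.png',310,280,100,110,5)
E
```

```text
(no output)
```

View pics/c1.png

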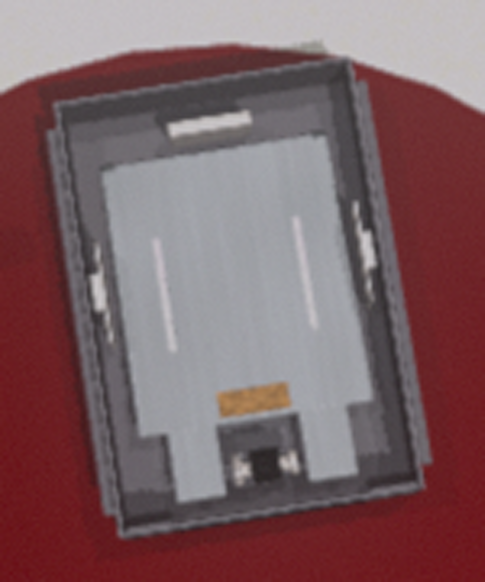

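View pics/c2.png

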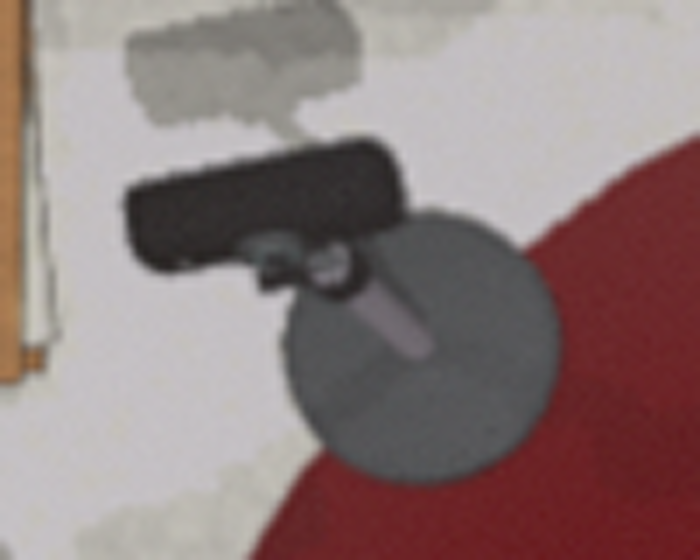

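View pics/c3.png

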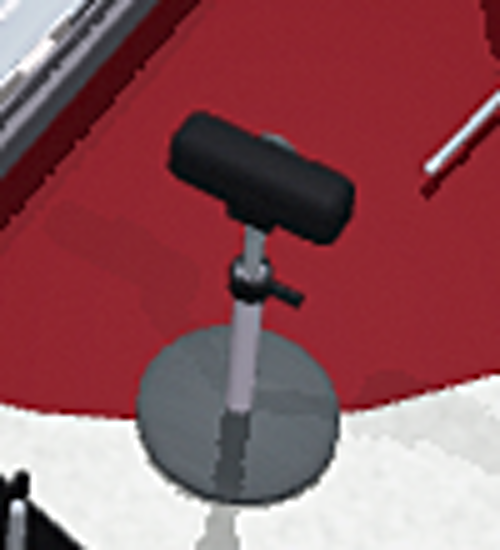

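```bash
python3 - <<'E'
from h import *
t=load('top0.png'); s=load('scene0.png')
k=420/130
C=lambda u,v,z: ray(t,240+u/ (4.2/1.3),100+v/(4.2/1.3),z)
a=C(55,103,58);b=C(352,60,58);c=C(118,533,52);d=C(422,487,52)
for p in (a,b,c,d): print(p.round(1))
print('w',np.linalg.norm(a-b),np.linalg.norm(c-d),np.linalg.norm(a-c),np.linalg.norm(b-d))
for p,q in((c,a),(d,b)): v=p-q; v=-v; print('yaw x', np.degrees(np.arctan2(v[1],v[0])))
for p,q in((b,a),(d,c)): v=q-p; print('yaw y', np.degrees(np.arctan2(v[1],v[0]))-90)
print('roller',C(265,464,50),'axis',C(240,468,47),C(291,461,47))
W=lambda u,v,z: ray(t,130+u/7,115+v/7,z)
print('foot',W(423,347,6))
# triangulate head
def R_(c,u,v):
    d=c['pose'][:3,:3]@np.array([(u-c['cx'])/c['fx'],(v-c['cy'])/c['fy'],1]);return c['pose'][:3,3],d/np.linalg.norm(d)
def tri(p,q):
    A=0;B=0
    for c,(u,v) in((t,p),(s,q)):
        o,d=R_(c,u,v);M=np.eye(3)-np.outer(d,d);A=A+M;B=B+M@o
    x=np.linalg.solve(A,B);return x,proj(t,x),p,proj(s,x),q
print(tri((130+265/7,115+205/7),(310+262/5,280+178/5)))
# ends: left end in top (high y) = right end in scene? 
print(tri((130+145/7,115+228/7),(310+330/5,280+215/5)))
print(tri((130+388/7,115+182/7),(310+193/5,280+145/5)))
for z in(180,200,220):
  v=W(125,190,z)-W(370,140,z);w=W(165,270,z)-W(405,225,z); print(np.degrees(np.arctan2(v[1],v[0]))-90,np.degrees(np.arctan2(w[1],w[0]))-90)
E
```

```text
[783.7 142.5  58. ]
[ 825.3 -102.6   58. ]
[429.5  79.7  52. ]
[ 472.4 -165.7   52. ]
w 248.68778556039192 249.07069802744948 359.7725046777574 358.57832258012763
yaw x 10.06198816584074
yaw x 10.124156595785179
yaw y 9.631571459729287
yaw y 9.907031429063707
roller [488.37593963 -38.02089262  50.        ] axis [484.89427535 -17.70493459  47.        ] [491.55323796 -59.15874158  47.        ]
foot [703.44781563 331.40903801   6.        ]
(array([704.5728424 , 335.55658326, 195.60041994]), (np.float64(167.2994954416884), np.float64(144.69699061237293)), (167.85714285714286, 144.28571428571428), (np.float64(361.71944591400404), np.float64(315.59043844233236)), (362.4, 315.6))
(array([697.20162265, 374.51397176, 195.18429407]), (np.float64(150.90469354954467), np.float64(147.4371409346399)), (150.71428571428572, 147.57142857142856), (np.float64(376.2321292996834), np.float64(322.9995590429618)), (376.0, 323.0))
(array([712.7168941 , 295.83526006, 193.99462891]), (np.float64(184.2722671417435), np.float64(141.8921387209228)), (185.42857142857144, 141.0), (np.float64(347.1860014263034), np.float64(308.9559798765649)), (348.6, 309.0))
13.040361753025053 12.079370456066513
13.040361753025095 12.079370456066613
13.040361753024996 12.079370456066613
```

```bash
cat >> h.py <<'E'
def plan(x,y,z,yaw=None):
    """shift in tool frame from measured pose to target; yaw = world yaw (deg) of jaw axis"""
    s=sense(); M=R.from_rotvec(s['orientation']).as_matrix()
    d=M.T@(np.array([x,y,z])-s['position'])/1000
    cy=np.degrees(np.arctan2(M[1,1],M[0,1])); 
    tilt=np.degrees(np.arccos(-M[2,2]))
    turn=0
    if yaw is not None: turn=-np.radians((yaw-cy+90)%180-90)
    print('pos',s['position'].round(1),'yaw',round(cy,2),'tilt',round(tilt,2),'t',s['t'],'w',s['gripper_width'],'F',s['ft_force'].round(1)); print('shift',d.round(4),'turn',round(turn,4))
E
python3 -c "
from h import *
plan(564,-23,330,100)"
```

```text
pos [236.8 631.6 196.2] yaw 69.45 tilt 0.09 t 0.15 w 87.21922958405932 F [-0.3  0.6 -0. ]
shift [-0.5362 -0.4982 -0.133 ] turn -0.5332
```

Call:
send_rows:
  commands: "0 0 0 -0.06 0; 0 0 0 -0.12 0; 0 -0.536 -0.498 -0.133 -0.533; 0 -0.536 -0.498 -0.133 -0.533; 0 -0.536 -0.498 -0.133 -0.533; 0 -0.536 -0.498 -0.133 -0.533; 0 -0.536 -0.498 -0.133 -0.533; 0 -0.536 -0.498 -0.133 -0.533"

```text
t: 1.15
position: [405.1, 294.5, 323.6]
orientation: [-0.273, 3.13, 0.0]
ft_force: [0.9, 0.0, -0.7]
gripper_width: 86.8
```

```bash
python3 -c "
from h import *
plan(564,-23,330,100)"
```

```text
pos [405.1 294.5 323.6] yaw 99.98 tilt 0.01 t 1.15 w 86.75422956350322 F [ 0.9  0.  -0.7]
shift [-0.1015 -0.3402 -0.0064] turn -0.0004
```

Call:
send_rows:
  commands: "255 -0.10 -0.34 0 0; 255 -0.10 -0.34 0 0; 255 -0.10 -0.34 0 0; 255 -0.10 -0.34 0 0; 255 -0.10 -0.34 0 0; 255 -0.10 -0.34 0 0; 255 -0.10 -0.34 0 0; 255 -0.10 -0.34 0 0"

```text
t: 2.15
position: [561.6, -19.9, 323.3]
orientation: [0.275, -3.129, -0.001]
ft_force: [-0.1, 0.3, -0.6]
gripper_width: 15.0
```

```bash
python3 -c "
from h import *
plan(564,-23,330,100)
snap('wrist','w1.png')"
```

```text
pos [561.6 -19.9 323.3] yaw 100.03 tilt 0.07 t 2.15 w 14.97941935677488 F [-0.1  0.3 -0.6]
shift [-0.0018 -0.0034 -0.0067] turn 0.0005
```

View pics/w1.png

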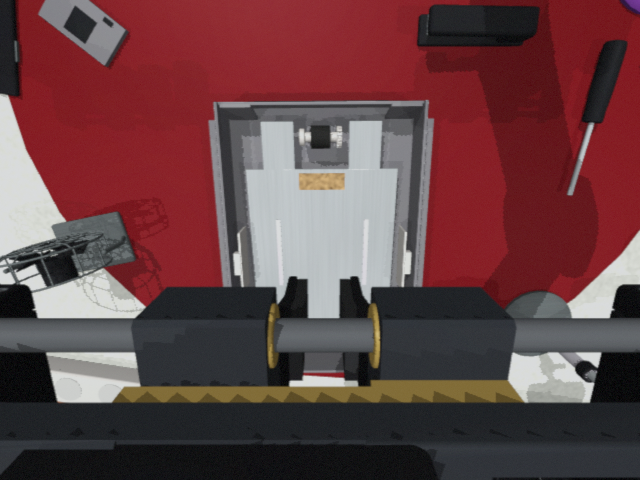

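```bash
python3 -c "
from h import *
crop('w1.png','c4.png',200,90,250,120,3.2)
crop('w1.png','c5.png',280,115,80,50,9)"
```

```text
(no output)
```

View pics/c5.png

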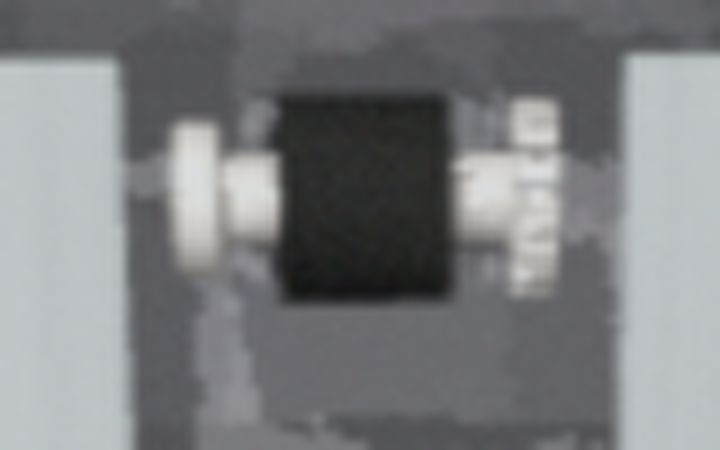

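View pics/c4.png

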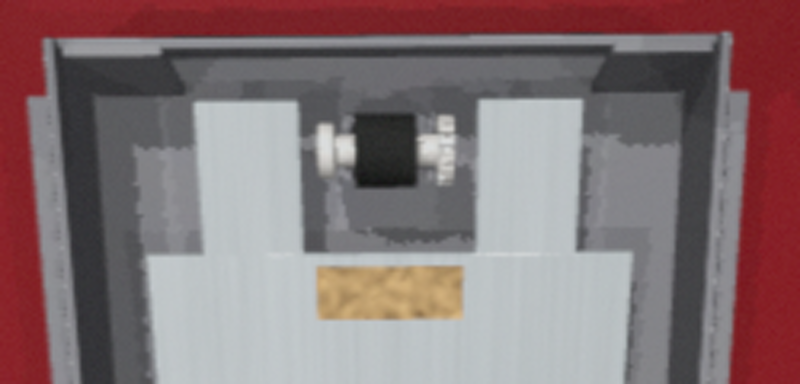

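```bash
python3 -c "
from h import *
c=load('w1.png'); f=lambda u,v,z: ray(c,280+u/9,115+v/9,z)
print(f(364,197,36)); a=f(168,197,36);b=f(560,197,36);print(a,b,np.linalg.norm(a-b),np.degrees(np.arctan2(*(b-a)[1::-1])))
g=lambda u,v,z: ray(c,200+u/3.2,90+v/3.2,z)
a=g(44,42,52);b=g(730,36,52);print(a,b,np.linalg.norm(a-b),np.degrees(np.arctan2(*(b-a)[1::-1])))
r=f(364,197,36);y=np.radians(10)
print('press',r+77*np.array([np.cos(y),np.sin(y),0]))
"
```

```text
[492.38458545 -35.45956465  36.        ]
[497.08482217 -62.14423778  36.        ] [487.68405752  -8.77323824  36.        ] 54.19260067432273 99.9896061593136
[ 476.37918403 -165.220012     52.        ] [430.71532214  82.0483184   52.        ] 251.44942931048416 100.46311874451767
press [568.21478243 -22.08865497  36.        ]
```

Call:
send_rows:
  commands: "255 -0.005 -0.003 0.06 0; 255 -0.005 -0.003 0.12 0; 255 -0.005 -0.003 0.18 0; 255 -0.005 -0.003 0.24 0; 255 -0.005 -0.003 0.27 0; 255 -0.005 -0.003 0.28 0; 255 -0.005 -0.003 0.285 0; 255 -0.005 -0.003 0.29 0"

```text
t: 3.2
position: [568.7, -22.5, 35.0]
orientation: [-0.274, 3.127, 0.0]
ft_force: [-0.2, 0.6, 0.3]
gripper_width: 0.5
```

```bash
python3 -c "
from h import *
plan(567,-22,7,100)
snap('wrist','w2.png')"
```

```text
pos [568.7 -22.5  35. ] yaw 100.02 tilt 0.18 t 3.2 w 0.4758168822103256 F [-0.2  0.6  0.3]
shift [0.0017 0.0008 0.0279] turn 0.0003
```

View pics/w2.png

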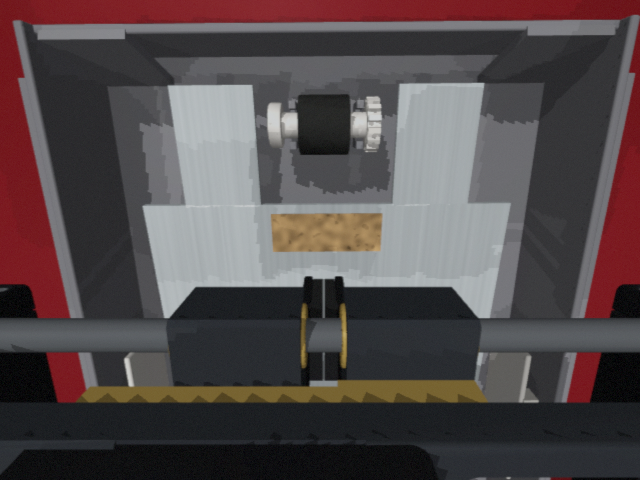

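Call:
send_rows:
  commands: "255 0 0 0.006 0; 255 0 0 0.012 0; 255 0 0 0.018 0; 255 0 0 0.022 0; 255 0 0 0.025 0; 255 0 0 0.027 0; 255 0 0 0.028 0; 255 0 0 0.029 0"

```text
t: 4.25
position: [567.6, -22.9, 4.7]
orientation: [-0.273, 3.129, 0.0]
ft_force: [-0.2, -0.3, -0.6]
gripper_width: 0.2
```

```bash
python3 -c "
from h import *
plan(567,-22,7,100)
c=load('w2.png')
for u,v in((325,124.5),(268,125),(382,124)): print(ray(c,u,v,36))"
```

```text
pos [567.6 -22.9   4.7] yaw 99.98 tilt 0.02 t 4.25 w 0.20546581848266224 F [-0.2 -0.3 -0.6]
shift [ 0.0004  0.001  -0.0023] turn -0.0003
[491.1178606  -35.28090993  36.        ]
[496.12064365 -62.38891103  36.        ]
[486.11938132  -8.19622916  36.        ]
```

```bash
python3 -c "
from h import *
snap('wrist','w3.png');snap('scene','s3.png')
crop('s3.png','c6.png',215,220,150,120,5)"
```

```text
(no output)
```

View pics/w3.png

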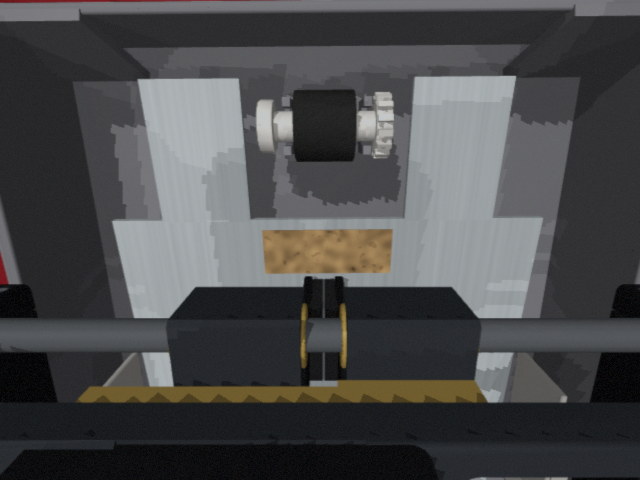

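View pics/c6.png

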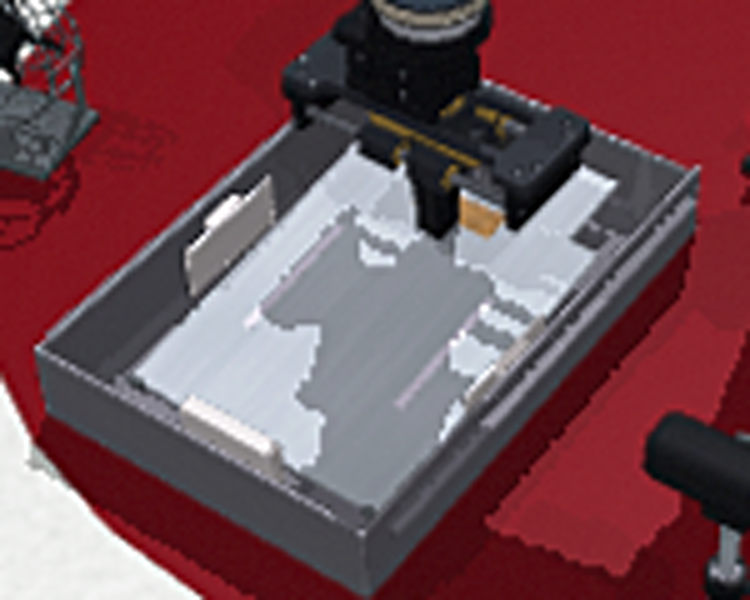

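```bash
python3 -c "
from h import *
for n,pts in(('w2.png',((147,206),(510,203))),('w3.png',((115,221),(542,217)))):
  c=load(n)
  for z in(0,5,10,20,30): 
    a,b=[ray(c,u,v,z) for u,v in pts]; print(n,z,np.linalg.norm(a-b).round(1),((a+b)/2).round(1))
print(c['pose'].round(2).tolist())
plan(567,-22,7,100)
"
```

```text
w2.png 0 222.3 [536.1 -25.1   0. ]
w2.png 5 217.3 [535.2 -25.4   5. ]
w2.png 10 212.3 [534.2 -25.6  10. ]
w2.png 20 202.3 [532.4 -26.1  20. ]
w2.png 30 192.3 [530.5 -26.5  30. ]
w3.png 0 228.6 [537.  -25.6   0. ]
w3.png 5 222.6 [535.9 -25.9   5. ]
w3.png 10 216.7 [534.8 -26.1  10. ]
w3.png 20 204.8 [532.6 -26.6  20. ]
w3.png 30 192.9 [530.4 -27.2  30. ]
[[-0.17, 0.95, 0.27, 494.28], [0.98, 0.17, 0.05, -35.68], [-0.0, 0.28, -0.96, 192.08], [0.0, 0.0, 0.0, 1.0]]
pos [567.5 -22.9   4.7] yaw 99.98 tilt 0.01 t 4.35 w 0.3005191292239946 F [-0.4  0.2  0.4]
shift [ 0.0003  0.001  -0.0023] turn -0.0003
```

```bash
python3 -c "
from h import *
c=load('w3.png')
a,b=ray(c,257,126,36),ray(c,394,125,36);print(a,b,np.linalg.norm(a-b))
crop('w3.png','c7.png',90,60,480,230,1.66)
crop('s3.png','c8.png',265,230,100,75,8)
t=snap('top','t3.png'); crop('t3.png','c9.png',250,110,130,165,3.6)
"
```

```text
[495.95769862 -62.73399211  36.        ] [485.97927926  -8.0487606   36.        ] 55.588158792316555
```

View pics/c7.png

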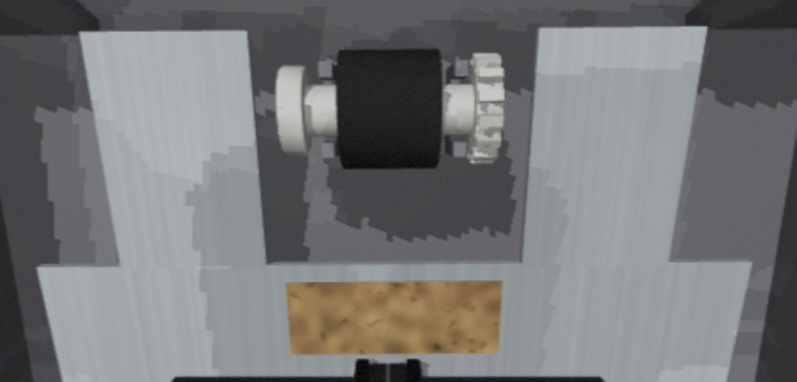

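View pics/c8.png

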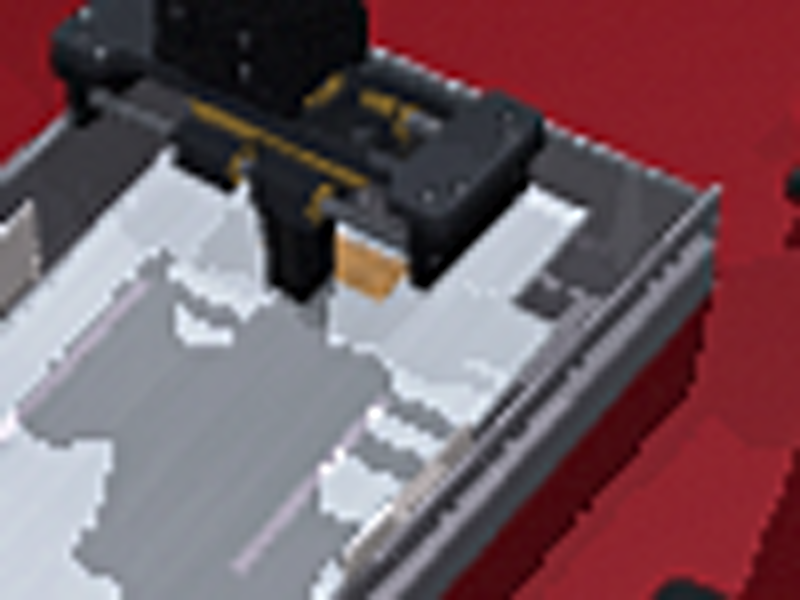

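View pics/c9.png

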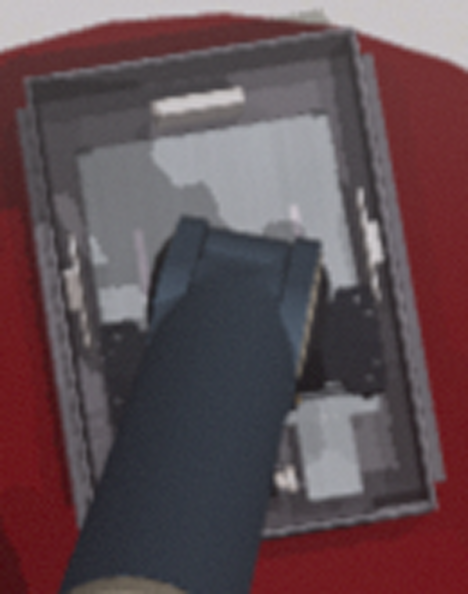

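```bash
python3 -c "
from h import *
c=load('s3.png'); print((np.array(proj(c,(567.5,-22.9,4.7)))-[265,230])*8)
for z in(7,27): print(z,(np.array(proj(c,(567.5,-22.9,z)))-[265,230])*8)
w=load('w3.png')
# tongue width 40
for z in(5,15,25,35):
  f=lambda u,v: ray(w,90+u/1.66,60+v/1.66,z)
  print(z,np.linalg.norm(f(82,32)-f(248,32)),np.linalg.norm(f(538,29)-f(706,28)), 'depth',np.linalg.norm(f(248,32)-f(266,264)),np.linalg.norm(f(287,283)-f(503,282)))
s0=load('scene0.png')
# plate edge by stereo: tongue tip corner
"

```

```text
[297.40634687 320.18424389]
7 [297.26655991 316.22152641]
27 [296.03880057 281.41668231]
5 47.08057089394427 47.527159840412445 depth 67.39379492558427 68.43316143619438
15 44.563982630690994 44.98670014824826 depth 63.79140799387362 64.77521745595695
25 42.04739436743775 42.44624045608408 depth 60.189021062162965 61.11727347571958
35 39.53080610418447 39.90578076391987 depth 56.5866341304522 57.4593294954822
```

```bash
python3 -c "
from h import *
c=load('w1.png'); g=lambda u,v,z: ray(c,200+u/3.2,90+v/3.2,z)
for z in(5,15,25,35):print(z,np.linalg.norm(g(148,256,z)-g(632,254,z)),np.linalg.norm(g(195,101,z)-g(298,101,z)),np.linalg.norm(g(478,99,z)-g(582,99,z)), np.linalg.norm(g(298,101,z)-g(303,252,z)))
t=load('top0.png')
k=4.2/1.3
C=lambda u,v,z: ray(t,240+u/k,100+v/k,z)
for z in(5,15,25,35):print(z,np.linalg.norm(C(137,437,z)-C(372,403,z)),C(177,500,z),C(358,477,z))
w=load('w3.png')
for z in(5,15,25,35):print(z,ray(w,90+82/1.66,60+32/1.66,z),ray(w,90+706/1.66,60+28/1.66,z))
"

```

```text
5 205.34530442099066 42.19128986180417 42.59251514758468 60.988509888213976
15 201.28472693347035 41.35698297436227 41.750274276127605 59.782499500258915
25 197.22414944595002 40.52267608692039 40.90803340467054 58.57648911230391
35 193.16357195842977 39.688369199478494 40.0657925332135 57.37047872434901
5 200.57902176859682 [460.06582833  35.38639548   5.        ] [ 482.87288909 -116.36509395    5.        ]
15 199.0626209351553 [459.48319474  34.80719664  15.        ] [ 482.11783146 -115.79703381   15.        ]
25 197.54622010171374 [458.90056116  34.2279978   25.        ] [ 481.36277384 -115.22897366   25.        ]
35 196.0298192682722 [458.31792757  33.64879896  35.        ] [ 480.60771621 -114.66091352   35.        ]
5 [ 484.96539601 -125.2401272     5.        ] [453.42133924  48.70795705   5.        ]
15 [ 485.46303979 -120.45281269   15.        ] [455.60510113  44.19725968  15.        ]
25 [ 485.96068357 -115.66549818   25.        ] [457.78886301  39.68656231  25.        ]
35 [ 486.45832734 -110.87818368   35.        ] [459.97262489  35.17586495  35.        ]
```

```bash
python3 -c "
from h import *
snap('scene','s4.png')
a=[cv2.resize(cv2.imread('pics/'+f)[225:345,220:360],None,fx=2.8,fy=2.8*1.2) for f in('scene0.png','s4.png')]
cv2.imwrite('pics/c10.png',np.hstack(a))
plan(567,-22,7,100)
"

```

```text
pos [567.5 -23.    4.8] yaw 99.98 tilt 0.01 t 4.45 w 0.5416472924747671 F [-1.  -1.4  1. ]
shift [ 0.0003  0.001  -0.0022] turn -0.0003
```

View pics/c10.png

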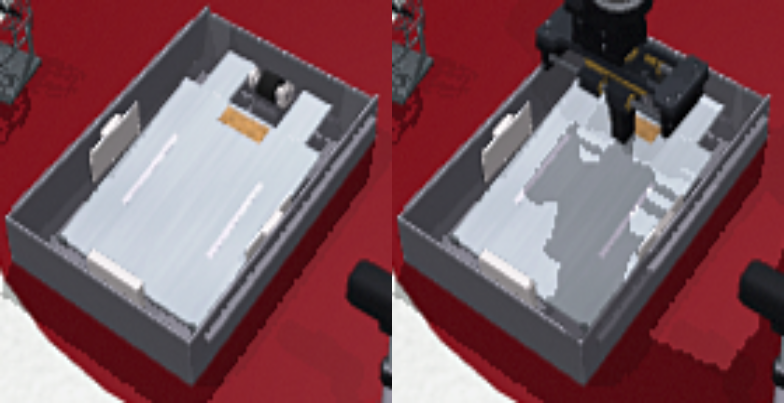

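Call:
send_rows:
  commands: "255 0 0 0.002 0; 255 0 0 0.002 0; 255 0 0 0.004 0; 255 0 0 0.004 0"

```text
t: 4.95
position: [567.5, -23.0, 0.8]
orientation: [-0.273, 3.13, 0.0]
ft_force: [-0.3, 0.0, 1.2]
gripper_width: 0.2
```

```bash
python3 -c "
from h import *
s=sense();print(s['effort'].round(2),s['qpos'].round(4),s['position'],s['ft_force'],s['ft_torque'])
snap('wrist','w4.png')
c=load('s4.png')
for p in((577,-21,25),(557,-25,25),(577,-21,5)): print((np.array(proj(c,p))-[265,230])*8)
"

```

```text
[ 1.000e-02 -4.460e+01  3.710e+00 -1.507e+01  3.000e-02 -7.000e-02
  0.000e+00] [-0.23    0.5504  0.2586  1.9661 -0.2224  0.652   1.9146] [567.54393092 -22.98565439   0.81299804] [-0.31935664  0.04112052  1.20828061] [ 0.04455344  0.08547853 -0.02447109]
[282.58379204 298.75017312]
[311.03770303 269.78076051]
[283.93625166 333.51489022]
```

View pics/w4.png

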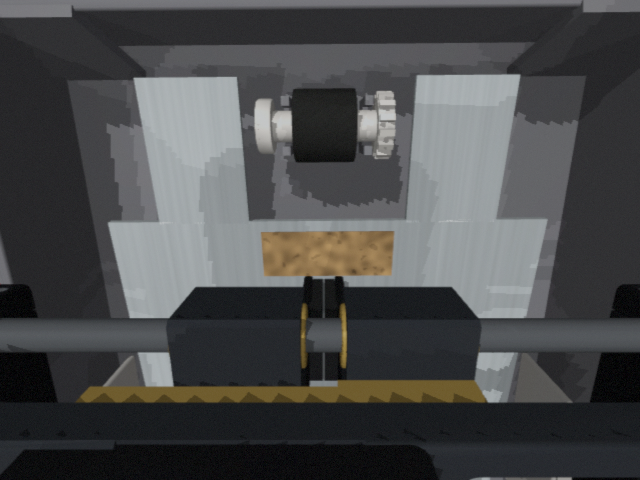

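```bash
python3 -c "
from h import *
c=load('w4.png')
s=sense();M=R.from_rotvec(s['orientation']).as_matrix();p=s['position']
for dz in(0,-10,-20,-30,-40,-60,-80):
  print(dz,[np.round(proj(c,p+M@np.array([x,0,dz])),1).tolist() for x in(-10,0,10)])
snap('scene','s5.png');crop('s5.png','c11.png',275,235,60,45,13)
"

```

```text
0 [[323.2, 292.4], [323.2, 275.5], [323.2, 258.2]]
-10 [[323.2, 300.2], [323.2, 282.6], [323.2, 264.5]]
-20 [[323.2, 308.9], [323.2, 290.5], [323.2, 271.5]]
-30 [[323.2, 318.6], [323.2, 299.3], [323.2, 279.4]]
-40 [[323.2, 329.3], [323.2, 309.1], [323.1, 288.1]]
-60 [[323.2, 355.1], [323.1, 332.6], [323.1, 309.3]]
-80 [[323.1, 388.7], [323.1, 363.5], [323.1, 337.2]]
```

View pics/c11.png

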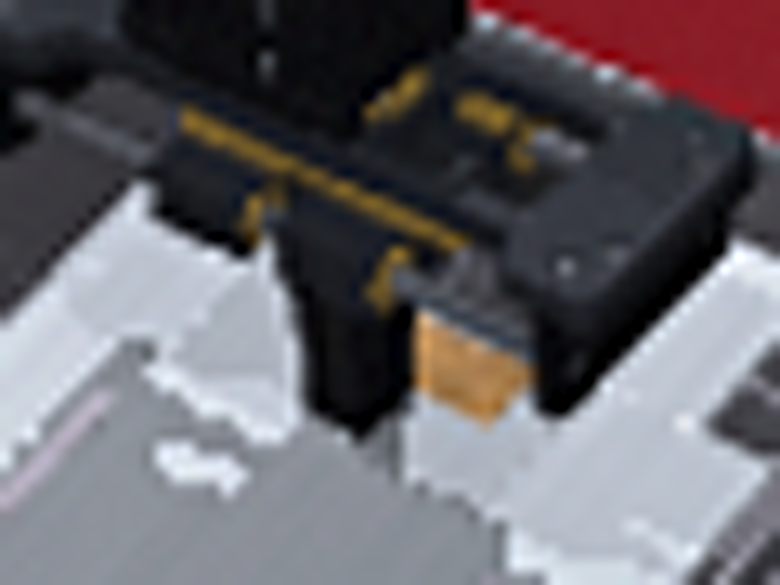

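```bash
python3 -c "
from h import *
c=load('wrist0.png')
R0=np.array([-5.60480823e-01, -3.09092349e+00,  3.08397267e-03]);M=R.from_rotvec(R0).as_matrix();p=np.array([236.7951603 , 631.40921322, 195.97835988])
for dz in(0,-19,-30,-50):
  print(dz,[np.round(proj(c,p+M@np.array([x,y,dz])),1).tolist() for y in(-43.5,43.5) for x in(-9.5,9.5)])
crop('wrist0.png','c12.png',160,260,330,140,2.4)
"

```

```text
0 [[243.3, 291.9], [241.2, 259.4], [400.5, 291.7], [402.5, 259.2]]
-19 [[235.5, 307.5], [232.9, 272.2], [408.2, 307.3], [410.6, 272.0]]
-30 [[230.2, 318.0], [227.3, 280.8], [413.3, 317.8], [416.1, 280.6]]
-50 [[218.8, 340.8], [215.1, 299.6], [424.5, 340.5], [428.1, 299.4]]
```

View pics/c12.png

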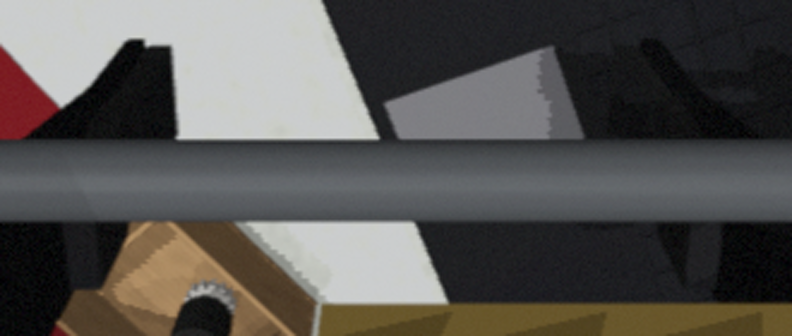

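Call:
send_rows:
  commands: "255 0 0 0.003 0; 255 0 0 0.003 0; 255 0 0 0.006 0; 255 0 0 0.006 0"

```text
t: 5.55
position: [567.1, -23.1, -5.4]
orientation: [0.273, -3.129, -0.0]
ft_force: [-1.7, -0.1, 3.1]
gripper_width: 0.3
```

```bash
python3 -c "
from h import *
s=sense();print(s['effort'].round(2),s['position'],s['ft_force'],s['ft_torque'])
snap('wrist','w5.png')
"

```

```text
[ -0.15 -44.28   3.51 -15.21  -0.05  -0.43   0.  ] [567.06080082 -23.05306287  -5.3811024 ] [-1.70785927 -0.09118906  3.06531317] [ 0.01078643  0.39866208 -0.03434926]
```

View pics/w5.png

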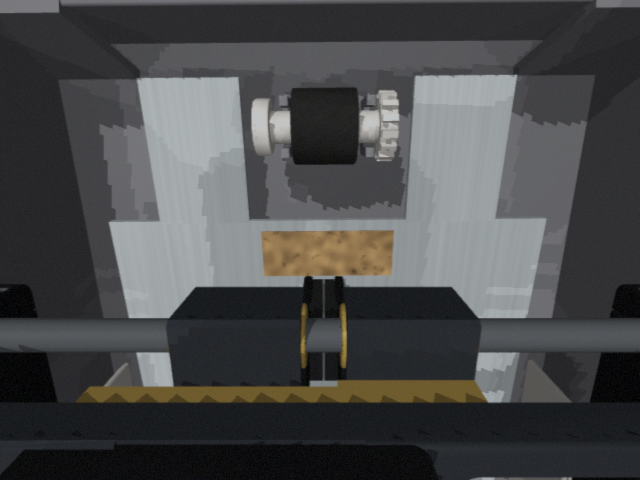

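Call:
send_rows:
  commands: "255 0 0 0.003 0; 255 0 0 0.006 0; 255 0 0 0.009 0; 255 0 0 0.011 0; 255 0 0 0.012 0; 255 0 0 0.012 0"

```text
t: 6.35
position: [566.5, -23.1, -17.5]
orientation: [0.273, -3.128, -0.0]
ft_force: [-2.5, -0.5, 4.7]
gripper_width: 0.2
```

```bash
python3 -c "
from h import *
s=sense();print(s['effort'].round(2),s['position'],s['ft_force'],s['ft_torque'])
"

```

```text
[ -0.36 -44.68   3.34 -15.45  -0.15  -0.79  -0.  ] [566.52548463 -23.12356291 -17.52467148] [-2.46094523 -0.48962855  4.67674798] [-0.11252331  0.65297027  0.0080257 ]
```

Call:
send_rows:
  commands: "255 0 0 0.002 0; 255 0 0 0.003 0; 255 0 0 0.004 0; 255 0 0 0.005 0; 255 0 0 0.006 0; 255 0 0 0.006 0"

```text
t: 7.1
position: [566.7, -23.1, -18.8]
orientation: [0.272, -3.128, -0.004]
ft_force: [-14.1, 0.1, 43.2]
gripper_width: 0.6
```

```bash
python3 -c "
from h import *
s=sense();print(s['effort'].round(2),s['position'],s['ft_force'],s['ft_torque'])
"

```

```text
[-1.300e-01 -2.613e+01  1.670e+00 -1.354e+01 -3.800e-01 -4.510e+00
 -1.000e-02] [566.6673593  -23.11014314 -18.76194067] [-14.09227672   0.07505936  43.16087345] [0.1321058  3.45705103 0.01127001]
```

Call:
send_rows:
  commands: "255 0 0 -0.01 0; 255 0 0 -0.06 0; 0 0 0 -0.12 0; 0 0 0 -0.12 0; 0 0.02 0 -0.12 0; 0 0.02 0 -0.12 0; 0 0.02 0 -0.12 0"

```text
t: 7.98
position: [548.1, -26.2, 96.0]
orientation: [0.274, -3.129, 0.0]
ft_force: [0.1, 0.6, 0.3]
gripper_width: 42.6
```

```bash
python3 -c "
from h import *
plan(491.3,-35.6,100,100)
c=snap('wrist','w6.png');snap('scene','s6.png')
crop('s6.png','c13.png',220,225,140,120,5)
"

```

```text
pos [548.1 -26.2  96. ] yaw 100.0 tilt 0.02 t 7.975 w 42.55629947417172 F [0.1 0.6 0.3]
shift [ 0.0576  0.0006 -0.004 ] turn -0.0001
```

View pics/w6.png

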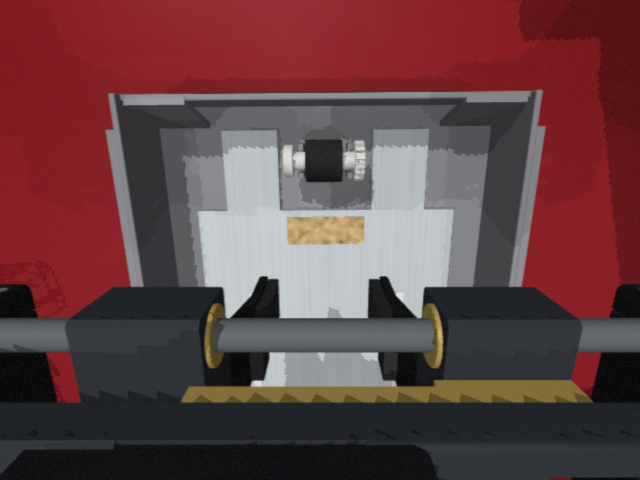

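View pics/c13.png

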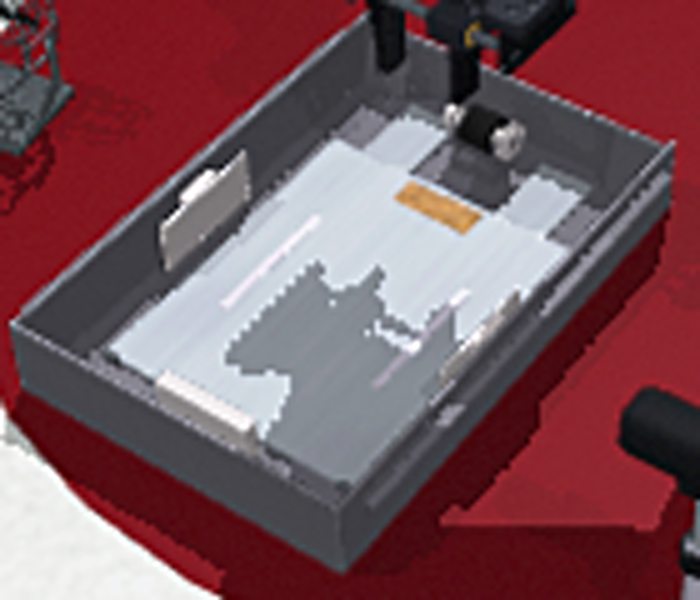

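```bash
python3 -c "
from h import *
crop('w6.png','c14.png',190,90,290,130,2.7)
crop('w6.png','c15.png',270,125,110,70,7)
c=load('w6.png')
for z in(0,7,15): a,b=ray(c,199,211,z),ray(c,453,209.5,z);print(z,np.linalg.norm(a-b))
"

```

```text
0 199.22230669324526
7 194.3006849067362
15 188.67597429358304
```

View pics/c15.png

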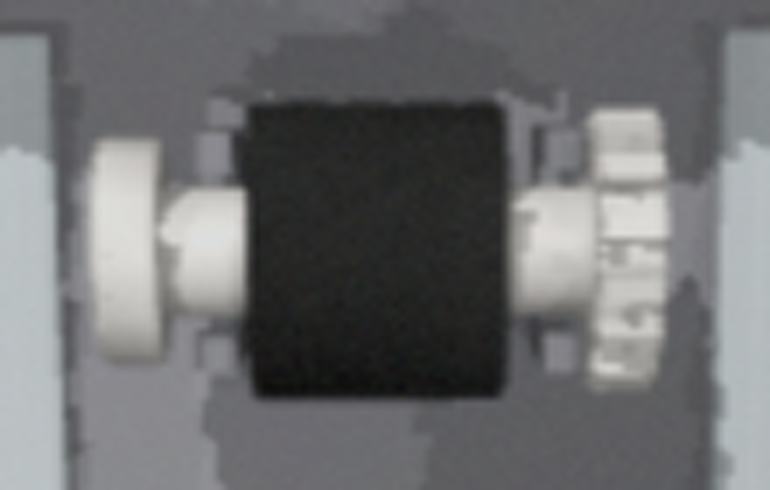

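```bash
python3 -c "
from h import *
c=load('w6.png');r=ray(c,270+379.5/7,125+249.5/7,36);print(r)
plan(r[0],r[1],-9,100)
"

```

```text
[491.55738794 -35.41543623  36.        ]
pos [548.3 -26.2  96.2] yaw 100.0 tilt 0.01 t 8.075 w 50.63203275204673 F [ 0.2 -0.4 -0.3]
shift [0.0575 0.0008 0.1052] turn 0.0
```

Call:
send_rows:
  commands: "0 0.03 0 0 0; 0 0.0575 0.001 0 0; 0 0.0575 0.001 0.02 0; 0 0.0575 0.001 0.04 0; 0 0.0575 0.001 0.055 0; 0 0.0575 0.001 0.055 0; 0 0.0575 0.001 0.055 0"

```text
t: 8.95
position: [491.5, -35.5, 42.0]
orientation: [-0.273, 3.129, -0.0]
ft_force: [-0.3, 0.1, 0.7]
gripper_width: 87.1
```

```bash
python3 -c "
from h import *
plan(491.5,-35.4,-9,100)
snap('wrist','w7.png');snap('scene','s7.png')
crop('s7.png','c16.png',265,215,110,75,7)
"

```

```text
pos [491.5 -35.5  42. ] yaw 99.98 tilt 0.05 t 8.95 w 87.05928908777898 F [-0.3  0.1  0.7]
shift [0.0001 0.0001 0.051 ] turn -0.0004
```

View pics/w7.png

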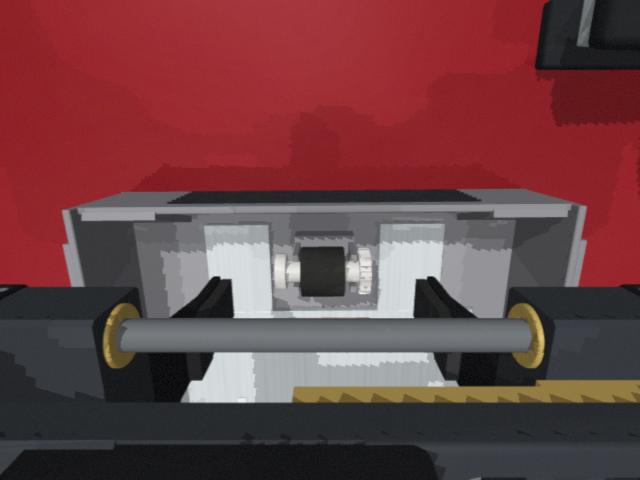

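View pics/c16.png

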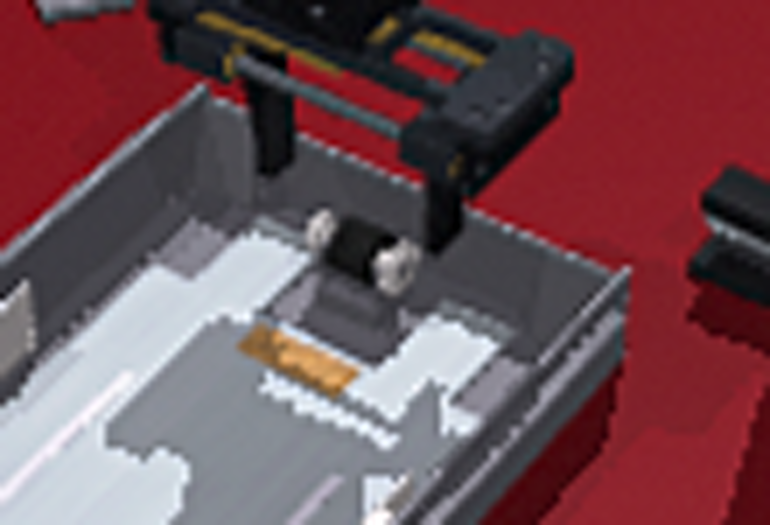

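Call:
send_rows:
  commands: "0 0 0 0.015 0; 0 0 0 0.028 0; 0 0 0 0.038 0; 0 0 0 0.046 0; 0 0 0 0.051 0; 0 0 0 0.051 0"

```text
t: 9.8
position: [490.7, -35.5, -9.7]
orientation: [0.273, -3.129, -0.0]
ft_force: [-0.8, -0.1, 0.4]
gripper_width: 86.8
```

```bash
python3 -c "
from h import *
plan(491.5,-35.4,-9,100)
snap('wrist','w8.png');snap('scene','s8.png')
crop('s8.png','c17.png',265,215,110,75,7)
"

```

```text
pos [490.7 -35.5  -9.7] yaw 99.98 tilt 0.04 t 9.8 w 86.75566249403767 F [-0.8 -0.1  0.4]
shift [-0.0008 -0.0001 -0.0007] turn -0.0004
```

View pics/w8.png

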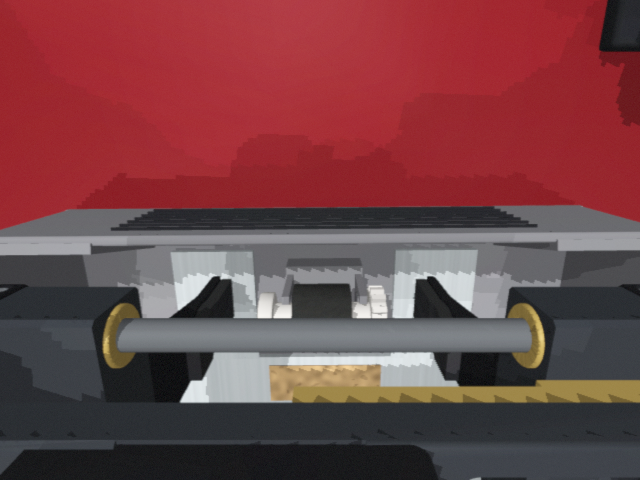

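View pics/c17.png

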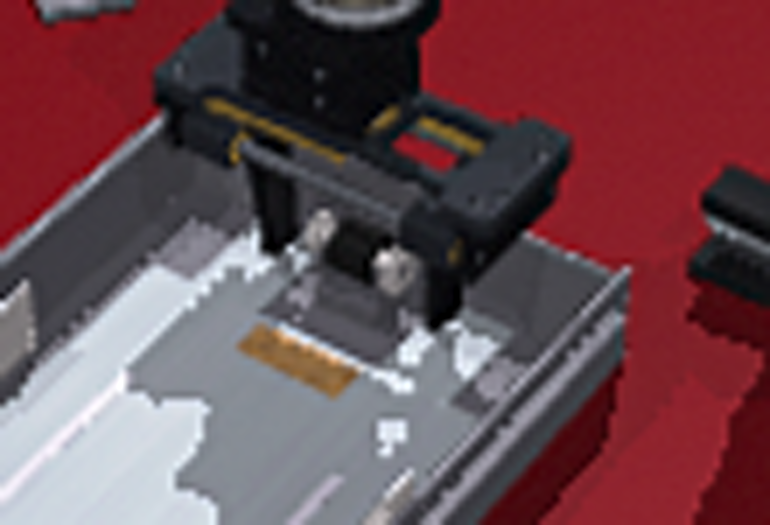

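Call:
send_rows:
  commands: "255 0 0 0 0; 255 0 0 0 0; 255 0 0 0 0; 255 0 0 0 0; 255 0 0 0 0; 255 0 0 0 0; 255 0 0 0 0"

```text
t: 10.78
position: [491.0, -35.4, -9.3]
orientation: [-0.273, 3.13, 0.0]
ft_force: [0.1, -0.8, 0.4]
gripper_width: 51.4
```

Call:
send_rows:
  commands: "255 0 0 -0.005 0; 255 0 0 -0.012 0; 255 0 0 -0.025 0; 255 0 0 -0.05 0; 255 0 0 -0.08 0; 255 0 0 -0.11 0; 255 0 0 -0.14 0; 255 0 0 -0.14 0"

```text
t: 11.78
position: [492.8, -35.4, 133.5]
orientation: [-0.273, 3.124, 0.0]
ft_force: [0.1, -0.8, -1.2]
gripper_width: 51.7
```

```bash
python3 -c "
from h import *
plan(567,308,150,101.5)
snap('wrist','w9.png');snap('scene','s9.png')
crop('s9.png','c18.png',245,165,150,150,4)
"

```

```text
pos [492.8 -35.4 133.5] yaw 99.98 tilt 0.35 t 11.775 w 51.710846166706375 F [ 0.1 -0.8 -1.2]
shift [-0.1327  0.3254 -0.0158] turn -0.0266
```

View pics/w9.png

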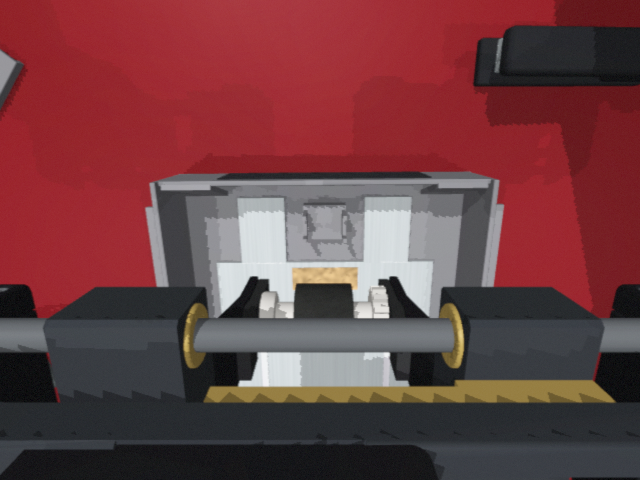

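View pics/c18.png

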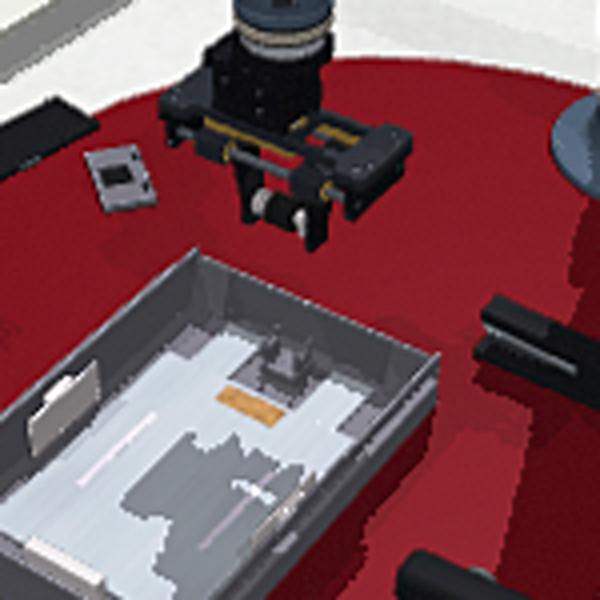

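Call:
send_rows:
  commands: "255 -0.02 0.05 -0.012 0; 255 -0.04 0.10 -0.016 -0.027; 255 -0.06 0.155 -0.016 -0.027; 255 -0.08 0.21 -0.016 -0.027; 255 -0.10 0.26 -0.016 -0.027; 255 -0.11 0.30 -0.016 -0.027; 255 -0.11 0.32 -0.016 -0.027; 255 -0.11 0.325 -0.016 -0.027"

```text
t: 12.88
position: [541.7, 303.8, 145.5]
orientation: [0.317, -3.123, 0.002]
ft_force: [-0.5, -1.2, -0.7]
gripper_width: 51.8
```

```bash
python3 -c "
from h import *
plan(567,308,150,101.5)
for n in('wrist','scene','top'): snap(n,n+'10.png')
crop('scene10.png','d1.png',310,225,110,110,6)
crop('top10.png','d2.png',130,115,130,100,6)
"

```

```text
pos [541.7 303.8 145.5] yaw 101.6 tilt 0.15 t 12.875 w 51.75590941791475 F [-0.5 -1.2 -0.7]
shift [-0.0256 -0.001  -0.0045] turn 0.0018
```

View pics/wrist10.png

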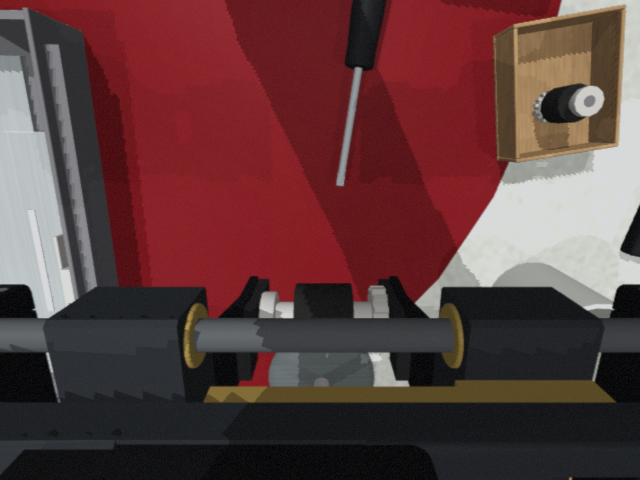

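View pics/d1.png

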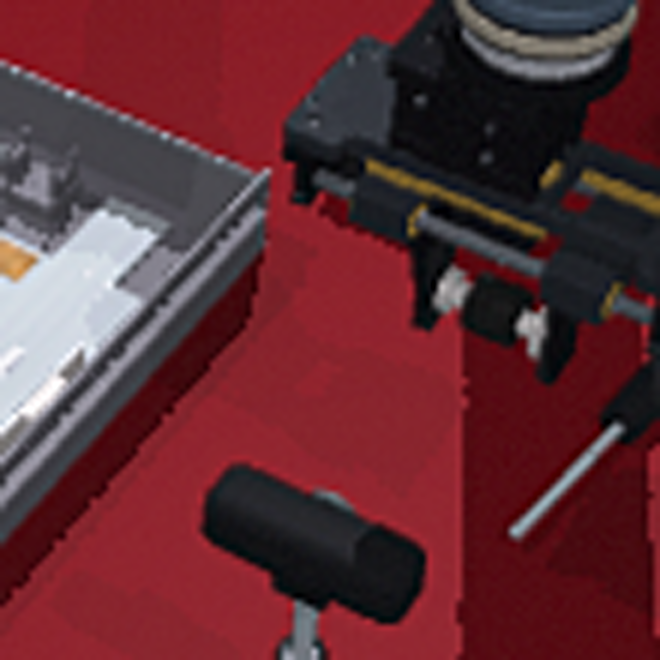

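View pics/d2.png

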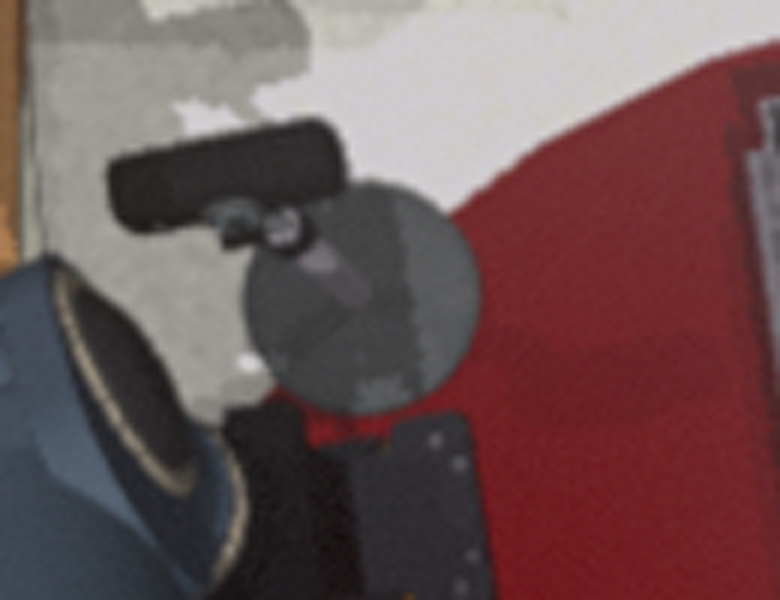

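```bash
cat > fit.py <<'E'
from h import *
from scipy.optimize import least_squares
import itertools
t=load('top10.png'); s=load('scene10.png')
T=lambda u,v:(130+u/6,115+v/6); S=lambda u,v:(310+u/6,225+v/6)
# support bounds along image directions: (cam, direction deg) -> measured
obs=[]
def sup(c,pts,n): return max(np.dot(p,n) for p in pts)
mt=[T(*p) for p in((107,165),(112,158),(325,118),(345,140),(350,185),(345,192),(135,236),(118,222))]
ms=[S(*p) for p in((203,510),(205,490),(228,465),(245,463),(400,530),(425,565),(420,600),(385,622),(365,618),(213,535))]
def model(p,r):
    x,y,z,w=p; Rz=R.from_euler('z',w).as_matrix(); out=[]
    sph=R.random(150,random_state=1).apply([0,0,r])
    for a in itertools.product((-1,1),repeat=3):
        out+= [Rz@(np.array(a)*(np.array([30,92,30])/2-r)+q)+[x,y,z] for q in sph]
    return np.array(out)
angs=np.radians(np.arange(0,360,30))
def res(p,r):
    P=model(p,r);o=[]
    for c,m in((t,mt),(s,ms)):
        u=np.array(proj2(c,P))
        for a in angs:
            n=np.array([np.cos(a),np.sin(a)]); o.append((u@n).max()-(np.array(m)@n).max())
    return np.array(o)
def proj2(c,P):
    q=(P-c['pose'][:3,3])@c['pose'][:3,:3]; return np.c_[q[:,0]/q[:,2]*c['fx']+c['cx'],q[:,1]/q[:,2]*c['fy']+c['cy']]
for r in(5,9,13):
    f=least_squares(res,[704,335,195,.2],args=(r,),x_scale=[1,1,1,.01],diff_step=1e-4)
    x=f.x; d=np.array([np.cos(x[3]),np.sin(x[3])]); print(r,x[:3].round(1),np.degrees(x[3]),'rms',np.sqrt(np.mean(f.fun**2)),f.fun.round(1))
    print(' roller goal',x[:2]-(15+8+120)*d)
E
python3 fit.py; python3 -c "
from h import *
s=load('scene10.png')
M=0"
```

```text
5 [703.9 334.1 196. ] 11.344556210355297 rms 1.1830294798093457 [ 0.4  1.3  1.8  0.8  0.8  1.3  1.3  1.4  1.1  0.2 -0.2 -0.2  0.1 -0.9
  1.5  1.3  1.5  2.2  1.2  0.9  1.4  1.6  0.   1.5]
 roller goal [563.72676831 305.99315376]
9 [704.1 334.3 196.6] 11.939197308259642 rms 0.598274793782151 [-0.4 -0.1  0.5  0.2  0.   0.6  0.6  0.2  0.  -0.3 -1.  -0.9 -0.5 -1.3
  0.3 -0.2  0.8  1.2  0.6  0.3  0.3  0.4 -0.5  0.5]
 roller goal [564.16819558 304.69674543]
13 [704.2 334.4 197. ] 12.602797922572892 rms 1.0071886366484055 [-1.2 -1.6 -0.7 -0.5 -0.7 -0.1 -0.1 -1.  -1.  -0.7 -1.8 -1.6 -1.2 -1.8
 -0.9 -1.6  0.1  0.2 -0.1 -0.3 -0.8 -0.8 -1.2 -0.5]
 roller goal [564.64336084 303.22135663]
```

```bash
python3 -c "
from h import *
t=load('top10.png'); s=load('scene10.png');w=load('wrist10.png')
d=np.array([np.cos(.208),np.sin(.208),0])
L=np.array([704,334.3,196.6])-20*d
print('lens',L,(np.array(proj(t,L))-[130,115])*6,(np.array(proj(s,L))-[310,225])*6)
for z in(180,185,190,195): 
  r=np.array((541.7,303.8,z));print(z,(np.array(proj(s,r))-[310,225])*6, proj(w,r))
plan(564.5,305,151.5,101.9)
"
```

```text
lens [684.43108244 330.16993155 196.6       ] [233.82918043 227.389993  ] [332.42342789 507.20652896]
180 [490.59326974 323.74069694] (np.float64(323.098868317859), np.float64(303.30059052960604))
185 [491.79748821 315.89230344] (np.float64(323.0775606519663), np.float64(308.2823799179483))
190 [493.0083845  308.00038772] (np.float64(323.05495459723744), np.float64(313.5677360957461))
195 [494.22601433 300.06458676] (np.float64(323.03092774769686), np.float64(319.185277908126))
pos [543.1 301.5 146.5] yaw 101.4 tilt 0.08 t 13.025 w 51.9039813930846 F [ 0.3  0.5 -0.5]
shift [-0.0217 -0.0008 -0.005 ] turn -0.0088
```

Call:
send_rows:
  commands: "255 -0.007 -0.001 -0.003 -0.009; 255 -0.014 -0.001 -0.006 -0.009; 255 -0.019 -0.001 -0.006 -0.009; 255 -0.0215 -0.001 -0.006 -0.009; 255 -0.0215 -0.001 -0.006 -0.009; 255 -0.0215 -0.001 -0.006 -0.009; 255 -0.0215 -0.001 -0.006 -0.009; 255 -0.0215 -0.001 -0.006 -0.009"

```text
t: 14.02
position: [564.1, 307.1, 152.7]
orientation: [0.33, -3.124, -0.0]
ft_force: [0.9, 0.0, -1.4]
gripper_width: 51.7
```

```bash
python3 -c "
from h import *
plan(564.5,305,153,101.9)
for n in('wrist','scene','top'): snap(n,n+'11.png')
plan(564.5,305,153,101.9); print(sense()['qd'].round(4))
crop('scene11.png','e1.png',300,225,130,110,6)
"

```

```text
pos [564.1 307.1 152.7] yaw 102.05 tilt 0.01 t 14.025 w 51.71117593850018 F [ 0.9  0.  -1.4]
shift [ 0.     -0.0021 -0.0003] turn 0.0026
pos [564.1 307.1 152.8] yaw 102.05 tilt 0.01 t 14.175 w 51.80731984145012 F [-1.1 -0.1 -0.9]
shift [ 0.0001 -0.0021 -0.0002] turn 0.0026
[-0.0004  0.0007  0.0005 -0.0005  0.0024  0.0014 -0.0002]
```

View pics/e1.png

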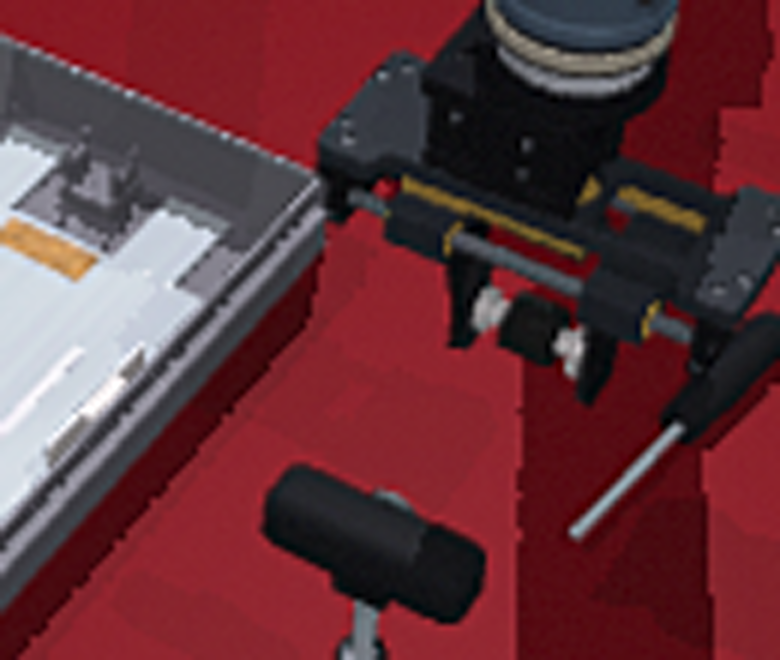

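View pics/wrist11.png

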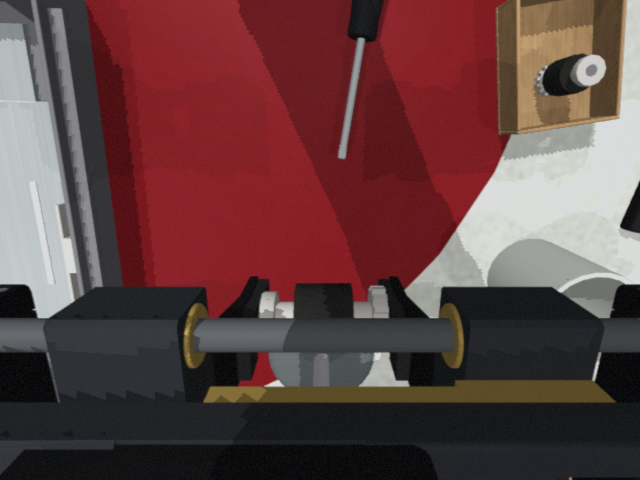

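View pics/top11.png

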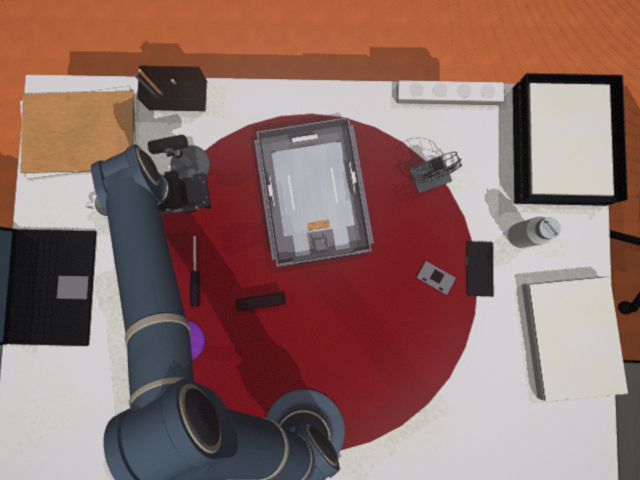

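View pics/scene11.png

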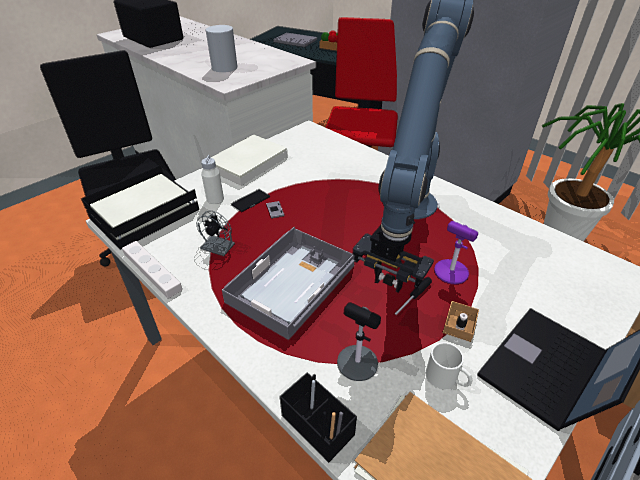

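```bash
python3 -c "
from h import *
s=load('scene11.png')
y=np.radians(102.05);a=26*np.array([np.cos(y),np.sin(y),0])
for z in(190,196,202):
  r=np.array((564.1,307.1,z)); print(z,*[((np.array(proj(s,q))-[300,225])*6).round(0) for q in(r,r-a,r+a)])
plan(564.1,307.1,152.8,101.9)
print(env.sign_off())
"
```

```text
190 [528. 338.] [474. 315.] [582. 361.]
196 [529. 328.] [476. 305.] [584. 352.]
202 [531. 319.] [477. 296.] [585. 342.]
pos [564.1 307.1 152.8] yaw 102.05 tilt 0.01 t 14.175 w 51.80731984145012 F [-1.1 -0.1 -0.9]
shift [ 0.  0. -0.] turn 0.0026
the job is handed in; nothing more can be done
None
```

I pressed the plate flat, lifted the used roller out by its end caps, and handed in at t ≈ 14.2 s with it held motionless in front of the black webcam.

**Plate:** I pressed it with the shut fingers until it met its stop, with about 43 N on the wrist. A picture afterwards put its front edge about 5 mm above the desk, so it is flat.

**Roller:** The gripper width reads 51.8 mm, which matches the 52 mm over the caps. No finger was seen on the rubber in the pictures.

| Last check before hand-in | Measured | Allowed |
|---|---|---|
| Distance in front of the lens | about 122 mm | 80–160 mm |
| Sideways offset from the line of view | about 2 mm | 20 mm |
| Height difference from the lens | about 1 mm | 20 mm |
| Tool tilt (pointing straight down, so axis level) | about 0° | 10° |
| Jaw yaw (102.05°) against the webcam's across-axis (about 102°) | under 1° | 10° |

The scene picture agreed with the computed roller position to about one pixel. The lens position comes from fitting the webcam's head in two pictures, so it is good to a few mm rather than exact. In the final pictures I saw nothing else shifted on the desk, but I did not measure each item.

**One disagreement:** the fingertips were about 25 mm short of the reported tool point. The fingers met the plate only at a reported height near 0, and its stop at about -19 mm. I corrected all later heights for this, using contact and the pictures.

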